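# Seat the vial tray on the shaker

### The arm

A 7-joint arm with a two-finger parallel gripper is mounted at the origin on the work surface. World frame = base frame: x ahead of the robot, y to its left, z up, the work surface at z = 0. Lengths are in m, angles in rad, forces in N, time in s.
With the tool pointing down it reaches from about 0.425 to 0.95 m from the base axis. Payload 4.7 kg.
Tool frame: the origin (TCP) lies at the very end of the fingers, on their centre line; the grasp point (between the pads) lies 19 mm behind it; x points along the fingers, y is the direction in which the jaws open and shut, and the axes are right-handed (so a half turn about x gives the same grasp; the last joint's range is limited). The gripper opens to 85 mm and grips with 20 to 120 N. Pads are 22 mm wide; open, the fingers measure 114 mm over their backs; the gripper's body (76 mm by 85 mm) begins 54 mm behind the grasp point. The pads swing forward as they close: fully open they stand 13 mm farther back than shut.
Start: joints at [1.253, 0.469, -0.049, 1.532, 0.024, 1.141, -0.082], TCP at [0.192, -0.647, 0.231] pointing down, gripper open.
Joint ranges: [-2.59, 2.59], [-0.33, 1.99], [-1.39, 1.29], [0.1, 2.45], [-1.04, 4.18], [0.21, 1.99], [-2.66, 2.66]. Speed limits (rad/s): [2.57, 2.57, 3.14, 3.14, 3.14, 3.14, 3.14].

### API

Orientations are given as a unit quaternion [w, x, y, z].
In Python, from station import arm gives the robot as it stands. The module is installed in compiled form; this text tells all that it offers.
- The arm moves only by the shell command python3 -m crank 'ROWS' [FORCE]. ROWS is JSON, a list of rows, each a list of 3 entries, a list of its own where there are three numbers: the shift along the world's x, y, z in mm, then the turn, a rotation vector about the world's x, y, z in rad, then the finger opening in mm, from 0 to 85.4. A call has 1 to 10 rows; each row shifts and turns the pose as measured when the row begins; what a row does not reach is not made up. A row lasts 1/12 s, in which the tool goes at most 41.7 mm and 7.16 degrees, less where a joint would pass 70% of its speed; a pose out of reach is approached as far as the arm can. A call with a gripper value outside its range is refused whole. The fingers move at their own pace and stop on an object; FORCE is the grip in N (left out, the last holds). Time passes only in rows, so rows that do not move let the fingers close. It gives the time, the measured TCP pose, the force and the opening at its end, in the units of the state.
- arm.get_state(): the state, without advancing time (a new reading comes with each control period).
- arm.grab_frame(name): name is "scene" or "top" or "wrist"; returns a dict with "frame" (400x640x3 uint8, red, green, blue), "fx", "fy", "cx", "cy" (pixels), "position" and "rotation" of the camera in the world. Camera axes: x right, y up, looking along -z (the intrinsics and any distortion apply to the point x, -y, -z); pixel columns grow to the right and rows downward; lengths in m; the calibration is good to about 2 mm. A picture is of the moment at which its call begins. There is no depth.
- arm.hand_in(): hands the job in, once; it reports no verdict.
The state is a dict: "t": time; "joints": joint angles; "qd": joint speeds; "effort": joint torques, N m; "eef_pos": TCP position; "eef_rot": TCP orientation; "contact_force": force on the tool from outside, world axes, zero at the start; "wrist_torque": the same for the moment, N m; "opening": opening from 0.0 (shut) to 1.0 (fully open).
Only numpy, scipy, OpenCV 4.12 (cv2) and the standard library are available. Lean on these libraries where they do the work, as an engineer would, in place of code of your own. Each camera call takes 0.05 s, during which the arm holds its last target. There are 200 camera calls.

### The job

Lift the blue vial tray by its handle and seat it on the vial shaker, with the two pegs in the tray's two holes and the tray lying flat on the platform; either end may face forward. Set it down rather than dropping it, let go of it, and leave the grey tray and the bottle where they stand.

Things in the scene. Friction and masses are not known exactly. Their poses are not given: they have to be found in the camera images.
- blue_tray_handle (a point): Blue vial tray (amber vials, white handle), loose, 0.3 to 0.6 kg. Block 150 x 100 x 22 mm; two square through-holes, 30 mm wide, 50 mm either side of its middle along x. Vials reach 42 mm above the underside. Handle bar over the middle: 60 long (x), 16 thick (y), 22 high. Point: centre of the bar, 75 mm above the underside. x: tray's long direction, z up. Same either end round.
- grey_tray_handle (a point): Grey vial tray (white vials, green caps, green handle), loose: a bystander of the same shape and size as the blue tray. Point: centre of its handle bar, 75 mm above its underside; axes as for the blue tray.
- shaker_seat (a point): Vial shaker, fixed: white housing 220 (x) x 160 mm, black platform 165 x 115 mm on top, 70 mm above the bench. Point: centre of the platform's top face, midway between two upright steel pegs that stand 50 mm either side of it along x, 18 mm high, 14 mm thick, tapering to 6 mm at the tip. z up. A tray seated flat has its handle's centre 75 mm above this point.
- bottle_center (a point): Amber glass bottle with a blue cap, 68 mm in diameter, 140 mm high, loose: a bystander. Point: on its axis, 70 mm above the bench.

How it is judged:
At the end, for the whole second after the job is handed in: The blue tray lies flat on the shaker's platform (handle centre 69 to 81 mm above it, tilt under 0.08 rad) with the pegs in its holes: centred within 15 mm, long directions within 0.25 rad either way round, at rest (horizontal distance between blue_tray_handle and shaker_seat below 0.015 m and z of blue_tray_handle in the frame of shaker_seat between 0.069 and 0.081 m and angle between the x axis of blue_tray_handle and the x axis of shaker_seat, either way round below 0.25 rad and angle between blue_tray_handle's own z axis and vertical below 0.08 rad and linear speed of blue_tray below 0.02 m/s); the robot touches nothing.
It fails at once if the blue tray is dropped (moves faster than 0.5 m/s with no finger touching it) (linear speed of blue_tray above 0.5 m/s and contact force between the fingers and blue_tray below 0.05 N).
It fails at once if the grey tray is moved by more than 30 mm (distance of grey_tray_handle from where it was at the start of the episode above 0.03 m).
It fails at once if the bottle is moved by more than 30 mm (distance of bottle_center from where it was at the start of the episode above 0.03 m).
It also fails if it takes over 43 s, if anything falls off the work surface, if the arm or the gripper's body presses on something with over 40 N, if the wrist force passes 120 N, or if a joint passes its speed limit or range.

## Working session

There is one attempt and no reset: what is moved stays moved. The work goes in short steps, Python scripts to look and compute and a shell command to move; the robot and the scene stay as the last step left them, time stands still between calls to the robot, and variables do not carry over. Pictures are saved under pics/ and viewed, about 8 in all and at most 12, crops included, and the job is handed in when it is done.

```bash
mkdir -p pics
cat > h.py <<'E'
import numpy as np, cv2
from station import arm
def cam(name,fn=None):
    f=arm.grab_frame(name)
    if fn: cv2.imwrite('pics/'+fn,f['frame'][:,:,::-1])
    return f
def ray(f,u,v):
    d=np.array([(u-f['cx'])/f['fx'],-(v-f['cy'])/f['fy'],-1.])
    return np.array(f['position']),np.array(f['rotation']).reshape(3,3)@d
def onz(f,u,v,z):
    p,d=ray(f,u,v); return p+d*(z-p[2])/d[2]
E
python3 - <<'E'
from h import *
f=cam('top','top0.png'); print({k:v for k,v in f.items() if k!='frame'})
g=cam('scene','scene0.png'); print({k:v for k,v in g.items() if k!='frame'})
s=arm.get_state(); print(s)
E
```

```text
{'fx': 421.97358691216976, 'fy': 421.97358691216976, 'cx': 315.72227597840737, 'cy': 204.99211287641023, 'position': array([ 0.44317804, -0.00469472,  1.12652198]), 'rotation': array([-0.70216821, -0.05714568,  0.05096064,  0.70788218])}
{'fx': 409.7824533384777, 'fy': 409.7824533384777, 'cx': 314.8123484247148, 'cy': 204.455004318113, 'position': array([ 1.02869503, -0.35002308,  0.78121702]), 'rotation': array([0.85708388, 0.29892753, 0.12964036, 0.39905253])}
{'t': 0.1, 'joints': array([ 1.2531114 ,  0.46937999, -0.04856605,  1.53355429,  0.02412087,
        1.14102894, -0.08228529]), 'qd': array([-0.00168393, -0.00296288, -0.00032602, -0.00332938, -0.00018721,
       -0.00147491,  0.00199117]), 'effort': array([ 4.92177223e-04, -5.11511028e+01, -4.63100150e-02, -2.38390499e+01,
        1.10064106e-02,  4.37721887e-03,  1.02512388e-05]), 'eef_pos': array([ 0.19207352, -0.64655017,  0.23036189]), 'eef_rot': array([-0.10113695, -0.69962289, -0.10237425,  0.69987045]), 'contact_force': array([-0.36776802,  0.30596341, -0.10153677]), 'wrist_torque': array([0.00796096, 0.02239094, 0.01883476]), 'opening': 1.0037291394163093}
```

View pics/top0.png

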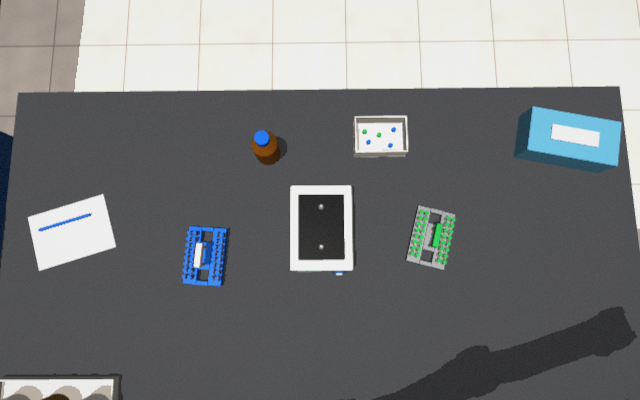

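View pics/scene0.png

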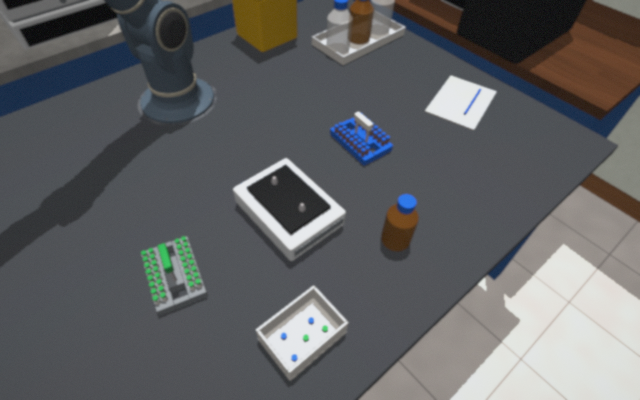

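The top view shows the blue tray at about (205,256) with its white handle at (198,255). The shaker pegs are at (321,207) and (321,247), the bottle at (265,147) and the grey tray at (432,237). The scene view agrees with this layout.

```bash
cat > h.py <<'E'
import numpy as np, cv2
from scipy.spatial.transform import Rotation as R
from station import arm
def rot(q): return R.from_quat(np.array(q)[[1,2,3,0]])
def cam(name,fn=None):
    f=arm.grab_frame(name)
    if fn: cv2.imwrite('pics/'+fn,f['frame'][:,:,::-1])
    return f
def ray(f,u,v):
    return np.array(f['position']),rot(f['rotation']).apply([(u-f['cx'])/f['fx'],-(v-f['cy'])/f['fy'],-1.])
def onz(f,u,v,z):
    p,d=ray(f,u,v); return p+d*(z-p[2])/d[2]
def blobs(mask,amin=5):
    n,l,st,c=cv2.connectedComponentsWithStats(mask.astype(np.uint8))
    return [(st[i,4],c[i],l==i) for i in range(1,n) if st[i,4]>=amin]
def inbox(m,u0,u1,v0,v1):
    o=np.zeros_like(m); o[v0:v1,u0:u1]=m[v0:v1,u0:u1]; return o
def rectz(f,mask,z):
    "min-area rectangle of a mask, cast on plane z: centre, sizes, long-axis angle"
    v,u=np.nonzero(mask); P=np.array([onz(f,a,b,z)[:2] for a,b in zip(u,v)],np.float32)
    r=cv2.boxPoints(cv2.minAreaRect(P*1000)); e=[r[1]-r[0],r[2]-r[1]]
    L=max(e,key=np.linalg.norm); return r.mean(0),[float(np.linalg.norm(x)) for x in e],float(np.arctan2(L[1],L[0])%np.pi)
E
python3 - <<'E'
from h import *
f=cam('top'); I=f['frame'].astype(int); r,g,b=I[...,0],I[...,1],I[...,2]
white=(I.min(2)>150)
blue=(b>r+50)&(b>g+30)
wh=inbox(white,185,215,235,275); print('handle',wh.sum(),rectz(f,wh,.086))
print('tray',rectz(f,inbox(blue,170,240,215,295),.022))
peg=inbox((I.min(2)>70),300,343,196,262)
for a,c,m in blobs(peg,2): print('peg',a,c,onz(f,*c,.085))
print('bottle cap',[ (a,c,onz(f,*c,.14)) for a,c,m in blobs(inbox(blue,240,290,120,165))])
print('grey', onz(f,432,237,.03))
s=arm.get_state(); print(rot(s['eef_rot']).as_matrix().round(3))
E
```

```text
handle 153 (array([482.3512 , 295.78595], dtype=float32), [59.19158935546875, 15.32768440246582], 3.052284002304077)
tray (array([483.14703, 296.35464], dtype=float32), [153.1067352294922, 107.59123229980469], 3.061091184616089)
peg 28 [320.64285714 206.35714286] [ 0.60030801 -0.00841087  0.085     ]
peg 27 [320.88888889 246.48148148] [ 0.50048751 -0.00810111  0.085     ]
peg 129 [321. 260.] [ 0.46750235 -0.00806783  0.085     ]
bottle cap [(np.int32(201), array([261.32835821, 137.62686567]), array([0.76206029, 0.13425985, 0.14      ]))]
grey [ 0.52573478 -0.2965133   0.03      ]
[[-0.     0.285 -0.959]
 [ 0.001 -0.959 -0.285]
 [-1.    -0.002  0.   ]]
```

Handle centre is at (482, 296) with angle −0.085 rad, and its size reads 59 x 15 mm, which fits. The seat is at (550, −8) with angle about 0, and the peg spacing reads 99.8 mm. Both are in reach, so I'll set out at height.

```bash
python3 -m crank '[[[28,29,0],[0,0,-0.04],85],[[28,29,0],[0,0,-0.04],85],[[28,29,0],[0,0,-0.04],85],[[28,29,0],[0,0,-0.04],85],[[28,29,0],[0,0,-0.04],85],[[28,29,0],[0,0,-0.04],85],[[28,29,0],[0,0,-0.04],85],[[28,29,0],[0,0,-0.04],85],[[28,29,0],[0,0,-0.04],85],[[28,29,0],[0,0,-0.03],85]]'; python3 -m crank '[[[0,40,0],[0,0,0],85],[[0,40,0],[0,0,0],85],[[0,40,0],[0,0,0],85],[[0,40,0],[0,0,0],85],[[0,40,0],[0,0,0],85],[[0,40,0],[0,0,0],85],[[0,40,0],[0,0,0],85],[[0,40,0],[0,0,0],85],[[0,40,0],[0,0,0],85],[[0,40,0],[0,0,0],85]]'
```

```text
t: 0.98
eef_pos: [0.4655, -0.3516, 0.2266]
eef_rot: [0.053, -0.702, 0.051, 0.709]
contact_force: [0.3, -0.4, -0.0]
opening: 0.997
t: 1.82
eef_pos: [0.468, 0.0648, 0.2252]
eef_rot: [0.052, -0.703, 0.05, 0.708]
contact_force: [0.1, 0.2, 0.5]
opening: 0.994
```

```bash
python3 -m crank '[[[3,39,0],[0,0,0],85],[[3,39,0],[0,0,0],85],[[3,39,0],[0,0,0],85],[[3,39,0],[0,0,0],85],[[2,39,0],[0,0,0],85],[[0,25,0],[0,0,0],85],[[0,6,0],[0,0,0],85],[[0,0,0],[0,0,0],85]]'
python3 - <<'E'
from h import *
f=cam('wrist','w1.png'); s=arm.get_state(); M=rot(s['eef_rot']).as_matrix()
print(s['eef_pos'],M.round(3),np.arctan2(M[1,1],M[0,1])%np.pi, s['joints'].round(2)); print(f['position'],rot(f['rotation']).as_matrix().round(2))
E
```

```text
t: 2.48
eef_pos: [0.4761, 0.3117, 0.2248]
eef_rot: [0.048, -0.703, 0.044, 0.708]
contact_force: [-0.9, -0.7, -0.3]
opening: 0.995
[0.4760833  0.31081509 0.22474607] [[-0.008 -0.131 -0.991]
 [ 0.006 -0.991  0.131]
 [-1.    -0.005  0.009]] 1.4394436422650372 [-0.26  0.35 -0.49  1.78  0.17  1.07 -2.51]
[0.5534161  0.30135478 0.36739192] [[-0.13  0.94  0.31]
 [-0.99 -0.12 -0.05]
 [-0.01 -0.31  0.95]]
```

View pics/w1.png

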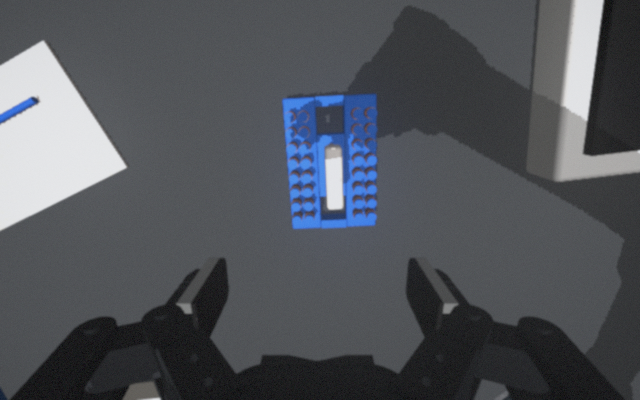

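The wrist view shows the blue tray with its bar at about (335,178), clear of the open fingers. I'll measure it more finely from here.

Run:
```python
from h import *
f=cam('wrist'); I=f['frame'].astype(int); b=I[...,2];r=I[...,0]
for t in (100,170): print(t,rectz(f,inbox(I.min(2)>t,315,355,135,220),.086))
print(rectz(f,inbox((b>r+50),270,390,80,240),.022))
```

```text
100 (array([483.20636, 296.42923], dtype=float32), [61.53115463256836, 17.104745864868164], 3.0655360221862793)
170 (array([482.71008, 296.38196], dtype=float32), [58.517822265625, 15.055708885192871], 3.0603933334350586)
(array([482.5366 , 296.01587], dtype=float32), [152.63636779785156, 102.10596466064453], 3.0693094730377197)
```

```bash
python3 -m crank '[[[4,-8,-25],[-0.003,-0.004,0.03],85],[[3,-7,-25],[-0.003,-0.004,0.026],85],[[0,0,-25],[0,0,0],85],[[0,0,-20],[0,0,0],85],[[0,0,-8],[0,0,0],85],[[0,0,0],[0,0,0],85]]'
python3 - <<'E'
from h import *
s=arm.get_state(); M=rot(s['eef_rot']).as_matrix()
print(s['eef_pos'],M.round(3),np.arctan2(M[1,1],M[0,1])%np.pi, s['joints'].round(2))
E
```

```text
t: 3.08
eef_pos: [0.4887, 0.278, 0.1202]
eef_rot: [-0.03, 0.709, -0.036, -0.704]
contact_force: [-0.5, 0.2, -0.2]
opening: 0.996
[0.48869787 0.2779974  0.12022267] [[ 0.007 -0.094 -0.996]
 [-0.009 -0.996  0.094]
 [-1.     0.008 -0.008]] 1.4765484186438205 [-0.25  0.45 -0.45  1.9   0.27  0.85 -2.5 ]
```

```bash
python3 -m crank '[[[-4,10,-10],[0.004,0.003,0.01],85],[[0,0,-10],[0,0,0],85],[[0,0,-5],[0,0,0],85],[[0,0,0],[0,0,0],85]]'
python3 - <<'E'
from h import *
s=arm.get_state(); M=rot(s['eef_rot']).as_matrix()
print(s['eef_pos'],M.round(3),np.arctan2(M[1,1],M[0,1])%np.pi, s['joints'].round(2))
E
```

```text
t: 3.42
eef_pos: [0.4868, 0.2869, 0.096]
eef_rot: [-0.03, 0.709, -0.032, -0.703]
contact_force: [-0.2, -0.1, -0.2]
opening: 0.994
[0.48681869 0.28694624 0.0959543 ] [[ 0.009 -0.088 -0.996]
 [-0.003 -0.996  0.088]
 [-1.     0.002 -0.009]] 1.4828440457848497 [-0.27  0.48 -0.44  1.91  0.29  0.8  -2.53]
```

```bash
python3 -m crank '[[[-4,9,0],[0.003,0.008,0.012],85],[[0,0,0],[0,0,0],85],[[0,0,-14],[0,0,0],85],[[0,0,-14],[0,0,0],85],[[0,0,-6],[0,0,0],85],[[0,0,0],[0,0,0],85]]'
python3 - <<'E'
from h import *
s=arm.get_state(); M=rot(s['eef_rot']).as_matrix()
print(s['eef_pos'],M.round(3),np.arctan2(M[1,1],M[0,1])%np.pi, s['joints'].round(2))
E
```

```text
t: 3.92
eef_pos: [0.4841, 0.3012, 0.0646]
eef_rot: [-0.027, 0.709, -0.023, -0.705]
contact_force: [-0.8, -0.0, -0.8]
opening: 0.993
[0.48409475 0.30117698 0.06457023] [[ 0.006 -0.071 -0.997]
 [ 0.006 -0.997  0.071]
 [-1.    -0.006 -0.006]] 1.499500292650715 [-0.31  0.53 -0.42  1.92  0.31  0.74 -2.55]
```

```bash
python3 -m crank '[[[-1,-3,-6],[-0.004,0.004,0],85],[[0,0,-1],[0,0,0],85],[[0,0,0],[0,0,0],85]]'; python3 -m crank '[[[0,0,0],[0,0,0],8],[[0,0,0],[0,0,0],8],[[0,0,0],[0,0,0],8],[[0,0,0],[0,0,0],8],[[0,0,0],[0,0,0],8],[[0,0,0],[0,0,0],8],[[0,0,0],[0,0,0],8],[[0,0,0],[0,0,0],8]]' 70;  python3 - <<'E'
from h import *
s=arm.get_state(); M=rot(s['eef_rot']).as_matrix()
print(s['eef_pos'],M.round(3),np.arctan2(M[1,1],M[0,1])%np.pi, s['joints'].round(2),s['wrist_torque'])
E
```

```text
t: 4.17
eef_pos: [0.4836, 0.299, 0.0584]
eef_rot: [-0.026, 0.708, -0.024, -0.705]
contact_force: [-0.4, -0.5, 0.8]
opening: 0.997
t: 4.83
eef_pos: [0.4847, 0.2989, 0.0602]
eef_rot: [-0.027, 0.709, -0.024, -0.705]
contact_force: [0.1, 0.5, -0.8]
opening: 0.172
[0.48472779 0.29893482 0.06024488] [[ 0.006 -0.071 -0.997]
 [ 0.003 -0.997  0.071]
 [-1.    -0.004 -0.006]] 1.499311971676431 [-0.31  0.54 -0.42  1.92  0.32  0.74 -2.55] [-0.1821433  -0.01269582  0.01243081]
```

```bash
python3 -m crank '[[[0,0,5],[0,0,0],8],[[0,0,10],[0,0,0],8],[[0,0,15],[0,0,0],8],[[0,0,15],[0,0,0],8],[[0,0,15],[0,0,0],8],[[0,0,15],[0,0,0],8],[[0,0,15],[0,0,0],8],[[0,0,12],[0,0,0],8],[[0,0,4],[0,0,0],8],[[0,0,0],[0,0,0],8]]'
python3 - <<'E'
from h import *
cam('scene','s2.png'); s=arm.get_state(); M=rot(s['eef_rot']).as_matrix()
print(s['eef_pos'],M.round(3),np.arctan2(M[1,1],M[0,1])%np.pi, s['joints'].round(2),s['wrist_torque'])
E
```

```text
t: 5.67
eef_pos: [0.4795, 0.2964, 0.1715]
eef_rot: [0.024, -0.706, 0.025, 0.708]
contact_force: [0.1, -0.3, -3.9]
opening: 0.172
[0.47939229 0.29639568 0.17105241] [[-0.003 -0.07  -0.998]
 [-0.001 -0.998  0.07 ]
 [-1.     0.002  0.003]] 1.5011813422468598 [-0.25  0.39 -0.48  1.84  0.22  0.96 -2.47] [-0.03029839 -0.05332718  0.00689324]
```

View pics/s2.png

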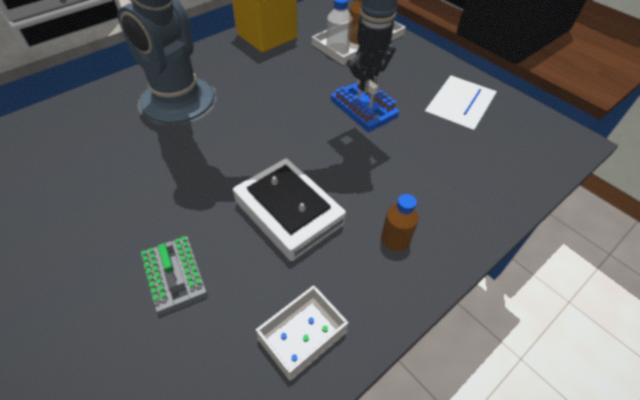

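The scene view shows the tray lifted level at about (365,103). The wrist reads 3.9 N, about 0.4 kg. Next I carry it over the shaker.

```bash
python3 -m crank '[[[2,-10,6],[0,0,0],8],[[5,-22,4],[0,0,0.005],8],[[7,-30,2],[0,0,0.01],8],[[7,-30,0],[0,0,0.01],8],[[7,-30,0],[0,0,0.01],8],[[7,-30,0],[0,0,0.01],8],[[7,-30,0],[0,0,0.01],8],[[7,-30,0],[0,0,0.005],8],[[5,-22,0],[0,0,0],8],[[3,-12,0],[0,0,0],8]]';python3 -m crank '[[[1,-6,0],[0,0,0],8],[[0,0,0],[0,0,0],8],[[0,0,0],[0,0,0],8]]'
python3 - <<'E'
from h import *
s=arm.get_state(); M=rot(s['eef_rot']).as_matrix()
print(s['eef_pos'],M.round(3),np.arctan2(M[1,1],M[0,1])%np.pi, s['joints'].round(2))
E
```

```text
t: 6.55
eef_pos: [0.5292, 0.0353, 0.1784]
eef_rot: [-0.003, -0.7, 0.001, 0.714]
contact_force: [-0.2, -0.4, -3.6]
opening: 0.175
t: 6.8
eef_pos: [0.529, 0.0223, 0.1766]
eef_rot: [-0.0, -0.699, 0.005, 0.716]
contact_force: [-0.6, 1.1, -3.4]
opening: 0.175
[0.52895207 0.02229326 0.17661448] [[-0.024 -0.006 -1.   ]
 [-0.008 -1.     0.007]
 [-1.     0.008  0.024]] 1.5643412360416133 [ 0.21  0.33 -0.41  1.9   0.16  0.96 -1.86]
```

```bash
python3 -m crank '[[[6,-7,2],[0.002,-0.006,0],8],[[6,-7,2],[0.002,-0.006,0],8],[[5,-6,0],[0.002,-0.006,0],8],[[2,-3,0],[0,0,0],8],[[0,0,0],[0,0,0],8],[[0,0,0],[0,0,0],8]]'
python3 - <<'E'
from h import *
f=cam('wrist','w3.png'); cam('top','t3.png');s=arm.get_state(); M=rot(s['eef_rot']).as_matrix()
print(s['eef_pos'],M.round(3),np.arctan2(M[1,1],M[0,1])%np.pi, s['joints'].round(2))
E
```

```text
t: 7.3
eef_pos: [0.5495, 0.0019, 0.181]
eef_rot: [-0.0, -0.706, -0.001, 0.709]
contact_force: [-0.7, -0.4, -3.6]
opening: 0.172
[0.54924025 0.00208126 0.1809558 ] [[-0.005  0.002 -1.   ]
 [ 0.001 -1.    -0.002]
 [-1.    -0.001  0.005]] 1.5728295394245322 [ 0.24  0.35 -0.4   1.87  0.16  0.96 -1.8 ]
```

View pics/w3.png

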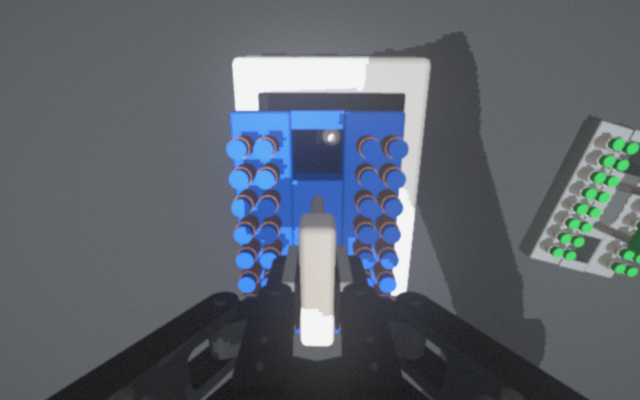

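View pics/t3.png

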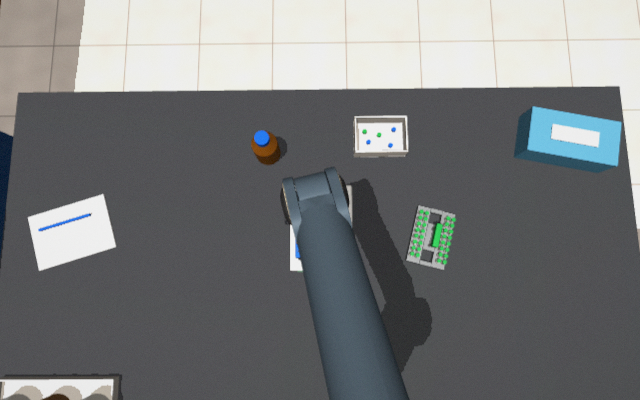

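In the wrist view the front hole spans about u 291–344, v 129–180, and the front peg's tip shows through it at (331,137). The top view is hidden by the arm.

Run:
```python
from h import *
f=cam('wrist'); 
I=f['frame'].astype(int);b=I[...,2];r=I[...,0]
print('hole rows',[int(b[k,318]) for k in range(104,190,3)]);print('cols',[int(b[160,k]) for k in range(284,352,2)])
for u,v in [(291,129),(344,129),(344,180),(291,180),(317.5,154)]: print(onz(f,u,v,.143).round(4))
print('edges',onz(f,318,111,.143),onz(f,231,113,.143),onz(f,404,111,.143))
print('peg',onz(f,331,137,.087))
hb=inbox(I.min(2)>110,295,342,205,350);print('bar',rectz(f,hb,.147+.060))
```

```text
hole rows [99, 102, 185, 245, 245, 245, 245, 245, 237, 105, 102, 102, 100, 96, 89, 88, 87, 89, 86, 85, 84, 83, 84, 110, 121, 131, 188, 189, 191]
cols [238, 245, 245, 229, 146, 107, 95, 88, 90, 88, 88, 88, 87, 89, 87, 87, 87, 87, 85, 84, 83, 84, 85, 84, 81, 83, 80, 82, 92, 113, 159, 187, 191, 191]
[0.6123 0.0177 0.143 ]
[ 0.6124 -0.0125  0.143 ]
[ 0.5825 -0.0134  0.143 ]
[0.5824 0.0184 0.143 ]
[0.5981 0.0026 0.143 ]
edges [0.6221755  0.00236983 0.143     ] [0.62099115 0.05123466 0.143     ] [ 0.62228014 -0.04582514  0.143     ]
peg [ 0.60200107 -0.00763249  0.087     ]
bar (array([551.2902   ,   1.5295196], dtype=float32), [66.47402954101562, 18.57956314086914], 3.1351704597473145)
```

```bash
python3 -m crank '[[[2,-6,0],[0,-0.003,0],8],[[1,-3,0],[0,0,0],8],[[0,0,0],[0,0,0],8],[[0,0,-6],[0,0,0],8],[[0,0,-6],[0,0,0],8],[[0,0,0],[0,0,0],8],[[0,0,0],[0,0,0],8]]'
python3 - <<'E'
from h import *
f=cam('wrist','w4.png');s=arm.get_state(); M=rot(s['eef_rot']).as_matrix()
print(s['eef_pos'],M.round(3),np.arctan2(M[1,1],M[0,1])%np.pi)
E
```

```text
t: 8.03
eef_pos: [0.5517, -0.0071, 0.1674]
eef_rot: [-0.001, -0.706, -0.001, 0.708]
contact_force: [0.3, 0.7, -2.7]
opening: 0.174
[ 0.55149708 -0.00711107  0.1672997 ] [[-0.003  0.003 -1.   ]
 [ 0.001 -1.    -0.003]
 [-1.    -0.001  0.003]] 1.5742388909599545
```

View pics/w4.png

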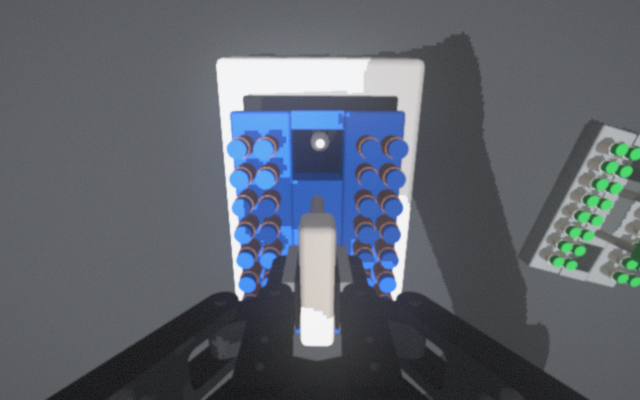

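The front peg tip is at (320,142), centred in its hole across the tray. The calibrated offset says 1 mm more in x at most. Descending.

```bash
python3 -m crank '[[[1,-1,-5],[0,0,0],8],[[0,0,-6],[0,0,0],8],[[0,0,-6],[0,0,0],8],[[0,0,-5],[0,0,0],8],[[0,0,-3],[0,0,0],8],[[0,0,0],[0,0,0],8],[[0,0,0],[0,0,0],8]]'
python3 - <<'E'
from h import *
s=arm.get_state(); M=rot(s['eef_rot']).as_matrix()
print(s['eef_pos'],M.round(3),s['contact_force'],s['wrist_torque'])
E
```

```text
t: 8.67
eef_pos: [0.5523, -0.0078, 0.139]
eef_rot: [-0.001, -0.706, -0.002, 0.708]
contact_force: [0.4, -0.3, -3.4]
opening: 0.174
[ 0.55233434 -0.0078463   0.13901746] [[-0.004  0.004 -1.   ]
 [ 0.001 -1.    -0.004]
 [-1.    -0.001  0.004]] [ 0.36195972 -0.29588751 -3.39598558] [0.02799119 0.01737671 0.01565038]
```

```bash
python3 -m crank '[[[0,0,-3],[0,0,0],8],[[0,0,-3],[0,0,0],8],[[0,0,0],[0,0,0],8],[[0,0,0],[0,0,0],8]]'; python3 -m crank '[[[0,0,-2],[0,0,0],8],[[0,0,0],[0,0,0],8],[[0,0,0],[0,0,0],8]]'
```

```text
t: 9.0
eef_pos: [0.5527, -0.0078, 0.1328]
eef_rot: [-0.001, -0.706, -0.002, 0.708]
contact_force: [0.9, -0.3, -3.5]
opening: 0.174
t: 9.25
eef_pos: [0.5531, -0.0078, 0.131]
eef_rot: [-0.001, -0.706, -0.002, 0.708]
contact_force: [-0.4, 0.5, -3.4]
opening: 0.172
```

```bash
python3 -m crank '[[[0,0,-2],[0,0,0],8],[[0,0,0],[0,0,0],8],[[0,0,0],[0,0,0],8]]'; python3 -m crank '[[[0,0,-1.5],[0,0,0],8],[[0,0,0],[0,0,0],8]]'
```

```text
t: 9.5
eef_pos: [0.5537, -0.0077, 0.1311]
eef_rot: [-0.001, -0.707, -0.001, 0.707]
contact_force: [0.3, 0.1, -3.7]
opening: 0.171
t: 9.67
eef_pos: [0.5541, -0.0077, 0.1304]
eef_rot: [0.001, 0.707, 0.001, -0.707]
contact_force: [-0.4, 0.1, -2.7]
opening: 0.17
```

```bash
python3 -m crank '[[[-1,0,-3],[0,0,0],8],[[0,0,-2],[0,0,0],8],[[0,0,0],[0,0,0],8]]'
python3 - <<'E'
from h import *
f=cam('scene','s5.png');cv2.imwrite('pics/s5c.png',cv2.resize(f['frame'][110:270,190:410,::-1],None,fx=3.5,fy=3.5))
E
```

```text
t: 9.92
eef_pos: [0.5543, -0.0075, 0.1307]
eef_rot: [0.002, 0.708, 0.001, -0.706]
contact_force: [-0.1, -0.4, -3.5]
opening: 0.173
```

View pics/s5c.png

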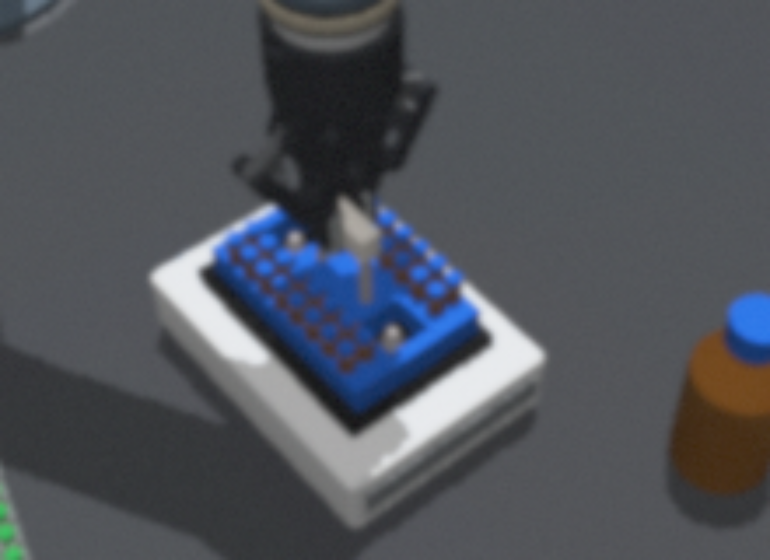

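Both peg tips stand in the holes and the tray looks flat. The TCP height of 0.1307 is about what seating should give (0.0602 + 0.070). The force hasn't dropped, though, so I'll press gently once more before letting go.

```bash
python3 -m crank '[[[-1,0,-4],[0,0,0],8],[[0,0,-4],[0,0,0],8],[[0,0,-4],[0,0,0],8]]'
python3 - <<'E'
from h import *
s=arm.get_state(); M=rot(s['eef_rot']).as_matrix()
print(s['eef_pos'],M.round(3),s['contact_force'],s['wrist_torque'])
E
```

```text
t: 10.22
eef_pos: [0.5546, -0.0078, 0.1301]
eef_rot: [0.003, 0.709, -0.002, -0.705]
contact_force: [-12.2, -1.9, 29.4]
opening: 0.172
[ 0.55460472 -0.00778286  0.13009546] [[ 0.006  0.002 -1.   ]
 [-0.006 -1.    -0.002]
 [-1.     0.007 -0.006]] [-12.24334751  -1.92876172  29.36654427] [0.17460945 2.56435378 0.08609994]
```

Contact confirmed: 29 N upward at the seated height. I'll relax, release and retreat.

```bash
python3 -m crank '[[[0,0,0.5],[0,0,0],8],[[0,0,0],[0,0,0],8],[[0,0,0],[0,0,0],18],[[0,0,0],[0,0,0],25],[[0,0,0],[0,0,0],40],[[0,0,0],[0,0,0],60],[[0,0,0],[0,0,0],60],[[0,0,0],[0,0,0],60]]' 20; python3 -m crank '[[[0,0,4],[0,0,0],60],[[0,0,10],[0,0,0],60],[[0,0,20],[0,0,0],60],[[0,0,30],[0,0,0],60],[[0,0,35],[0,0,0],60],[[0,0,35],[0,0,0],60],[[-5,0,20],[0,0,0],60],[[0,0,0],[0,0,0],60],[[0,0,0],[0,0,0],60]]'
python3 - <<'E'
from h import *
f=cam('wrist','w6.png'); g=cam('scene','s6.png'); print(arm.get_state()['contact_force'])
E
```

```text
t: 10.88
eef_pos: [0.5558, -0.0077, 0.1301]
eef_rot: [0.003, 0.71, -0.002, -0.704]
contact_force: [-0.4, 0.3, 1.2]
opening: 0.7
t: 11.63
eef_pos: [0.5485, -0.0069, 0.2959]
eef_rot: [0.003, 0.71, -0.001, -0.704]
contact_force: [-0.2, 0.4, 0.1]
opening: 0.698
[ 0.7214243  -0.2195407  -0.23719344]
```

View pics/w6.png

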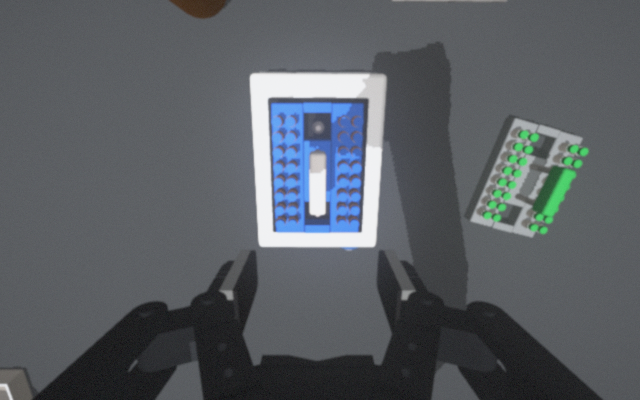

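View pics/s6.png

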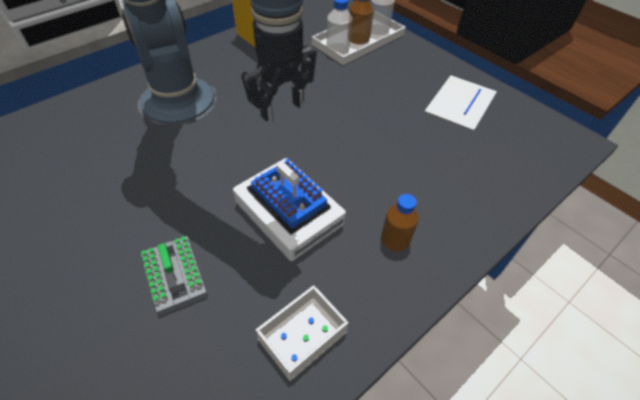

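In both views the tray lies flat within the black platform, and the front peg shows in its hole at (318,127) in the wrist view. The grey tray and bottle are unchanged. One numeric check, then I hand in.

Run:
```python
from h import *
f=cam('wrist'); I=f['frame'].astype(int); b=I[...,2];r=I[...,0]
t=rectz(f,inbox((b>r+60),266,370,98,236),.092); h=rectz(f,inbox(I.min(2)>110,300,335,148,220),.156)
print('tray',t); print('handle',h); print('seat 550.4 -8.3')
ok=np.hypot(*(h[0]-[550.4,-8.3]))<9 and np.hypot(*(t[0]-[550.4,-8.3]))<10
print(ok, arm.get_state()['contact_force'])
if ok: print(arm.hand_in())
```

```text
tray (array([554.0532   ,  -7.3214417], dtype=float32), [101.86260223388672, 150.29969787597656], 0.0033863885328173637)
handle (array([554.2154   ,  -6.8125963], dtype=float32), [17.153108596801758, 63.58449172973633], 0.01210345420986414)
seat 550.4 -8.3
True [0.10725437 0.33619423 0.32656508]
the job is handed in; nothing more can be done
None
```

I gripped the blue tray by its handle and carried it to the shaker. I lowered it over the pegs until it touched down, let go, backed off about 165 mm and handed in at about 12 s of the 43 s allowed.

- **Seating:** The last check put the tray about 4 mm from the seat centre (limit 15 mm), with its long direction within about 0.01 rad. The measured sizes were right (150 x 102 mm) when cast at the seated height. I did not measure tilt separately. The tray looks flat in the pictures, both pegs were seen in their holes just before release, and the touchdown height was within about 1 mm of what seating should give.
- **Force reading that disagreed:** At first the wrist force still showed the tray's weight (about 3.5 N) even though the descent had stopped. One further gentle press then read about 29 N upward at the seated height, which confirmed contact. I relaxed that before opening the fingers.
- **Bystanders:** The grey tray and the bottle look unmoved in the last pictures, and the wrist force at hand-in was near zero, so the robot was touching nothing.

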